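# Feed one culture dish with the dispenser's lever and put it on the balance

## Task

Swing the dish dispenser's sprung feed lever all the way to its stop, so that the lowest dish is pushed out of the magazine onto the delivery tongue, and let the lever spring all the way back home. Then pick up the dish that came out and set it down flat in the middle of the balance's round pan, without dropping or throwing it. Feed only this one dish: leave the other two in the magazine, and do not disturb the beaker, large petri dish, marker and syringe around.

Things in the scene. Friction and masses are not known exactly. Their poses are not given: they have to be found in the camera images.
- dispenser: Dish dispenser fixed to the table; origin on the table under the magazine axis, -x = the direction in which a dish comes out. Behind the magazine a low cover (28 mm high) runs back to x = +95 mm. On its -y side a round drive cover (radius 42 mm, 32 mm high) stands round the lever's pivot.
- magazine (a point): Point on the magazine's axis at its floor, 10 mm above the table. The magazine is a square well, 43 mm inside, walls 5 mm thick, top 42 mm above the table, with clear gates in front and behind; it holds a stack of three dishes, top at 46 mm.
- delivery (a point): Point on the delivery tongue's top (10 mm above the table), 51 mm in front (-x) of the magazine's axis, under the centre of a dish that a full stroke has pushed out. The tongue is 30 mm wide, narrower than a dish, so fingers closing along the dispenser's y reach down on both sides; an end lip, 5 mm higher, stands at x = -77 to -81 mm.
- lever_pivot (a point): Point on the lever's vertical hinge axis, level with the knob's top (83 mm above the table).
- lever_knob (a point): Centre of the top of the upright black knob at the lever's free end, 110 mm from the pivot, 83 mm above the table; moves with the lever. The knob is 18 mm in diameter and stands from 42 to 83 mm above the table, on a flat steel arm 14 mm wide.
- lever (a joint): Feed lever about its vertical axis, rad: 0 = home, 1.35 = at its stop, growing counterclockwise from above. At home the arm points 200 degrees counterclockwise from the dispenser's +x. A spring pulls it home: 3 N at the knob at home, 5.5 N at the stop, some 3 N more if moved briskly; released, it is home in about 1.5 s. It drives the pusher under the stack, 42 mm per rad.
- dish_0: The lowest dish of the stack, the one that is fed: plain white round culture dish with its lid on, one rigid piece, 40 mm in diameter, 12 mm high, about 30 g. Origin at the centre of its underside, +z up.
- dish_1: The second dish, as dish_0; drops to the magazine's floor when the lever has come back.
- dish_2: The third, uppermost dish, as dish_0.
- balance: White laboratory balance fixed to the table, 118 x 100 mm (x, y), body 26 mm high, with a dark display strip towards its -x end. Origin on the table under the body's centre.
- pan (a point): Centre of the top face of the balance's flat round steel pan (72 mm in diameter), 36 mm above the table, 17 mm to +x of the balance's origin.
- beaker: Bystander: small glass beaker, 52 mm in diameter, 69 mm high, origin at the centre of its underside.
- petri_large: Bystander: larger white petri dish on the table, 59 mm in diameter, 15 mm high, origin at the centre of its underside.
- marker: Bystander: marker pen lying on the table, 135 mm long along its y, 17 mm thick, origin at the centre of its underside.
- syringe: Bystander: small syringe lying on the table, 85 mm long along its y, 16 mm high, origin at the centre of its underside.

How it is judged:
By the outcome, as a careful person would: the job done as asked, in the order asked, and still so for the second after the job is handed in, with the robot touching nothing.
It also fails if it takes over 51 s, if anything falls off the work surface, if the arm or the gripper's body presses on something with over 40 N, if the wrist force passes 120 N, or if a joint passes its speed limit or range.

## Robot

A 6-joint arm with a two-finger parallel gripper is mounted at the origin on a cart in front of the work surface, level with it; the furniture and walls round the work are solid. World frame = base frame: x ahead of the robot, y to its left, z up, the work surface at z = 0. Lengths are in mm, angles in rad, forces in N, time in s.
With the tool pointing down it reaches from about 400 to 925 mm from the base axis. Payload 3.4 kg.
Tool frame: the origin (TCP) lies midway between the tips of the shut fingers; the grasp point (between the pads) lies 19 mm behind it; z points along the fingers, y is the line along which they close (so a half turn about z gives the same grasp; the last joint's range is limited). The gripper opens to 85 mm and grips with 20 to 120 N. Pads are 22 mm wide; open, the fingers measure 114 mm over their backs; the gripper's body (76 mm by 85 mm) begins 54 mm behind the grasp point. The pads swing forward as they close: fully open they stand 13 mm farther back than shut.
Start: joints at [1.165, 0.307, 1.506, -0, 1.328, -0.073], TCP at [187.87, 543.448, 231.305] pointing down, gripper open.
Joint ranges: [-3.12, 3.12], [-1.05, 2.28], [0.14, 2.33], [-1.42, 4.57], [0.1, 2.73], [-2.68, 2.68]. Speed limits (rad/s): [2.57, 2.57, 3.14, 3.14, 3.14, 3.14].

## Interface

Orientations are given as a unit quaternion [w, x, y, z].
In Python, from station import ctrl gives the robot as it stands. The module is installed in compiled form; this text tells all that it offers.
- The arm moves only by the shell command python3 -m pendant 'ROWS' [OPENING]. ROWS is JSON, a list of rows, each a list of 6 numbers: the shift along the tool's x, y, z scaled (see below), then the turn, a rotation vector about the tool's x, y, z scaled (see below). In form: [[tx, ty, tz, wx, wy, wz], ...]. A call has 1 to 10 rows; each row shifts and turns the commanded pose from where the row before left it, along the tool's axes as they then stand; what a row does not reach is not made up. The controller multiplies each number of a shift by 500 mm and each number of a turn by 180 degrees. A row lasts 1/8 s, in which the tool goes at most 62.5 mm and 10.7 degrees, less where a joint would pass 70% of its speed; a pose out of reach is approached as far as the arm can. A call with a number of a shift or a turn outside -1 to 1 is refused whole. A call with a gripper value outside its range is refused whole. OPENING is the closure, from -1 (fully open) to 1 (shut), set as the call begins (- or left out, the last holds). The fingers move at their own pace and stop on an object; the grip force is fixed at half the most. Time passes only in rows, so rows that do not move let the fingers close. It gives the time, the measured TCP pose, the force, the opening and the grip force at its end, in the units of the state.
- ctrl.state(): the state, without advancing time (a new reading comes with each control period).
- ctrl.grab_frame(name): name is "side" or "top"; returns the picture (420x560x3 uint8, red, green, blue); there is no depth.
- ctrl.calibration(name): a dict with "intrinsics" (3x3 intrinsics, pixels), "R" (3x3) and "t" (3): a world point X has camera coordinates R X + t. Camera axes: x right, y down, z forward; pixel columns grow to the right and rows downward; lengths in mm; the calibration is good to about 2 mm. A picture is of the moment at which its call begins. calibration takes no time and is no camera call.
- ctrl.hand_in(): hands the job in; it is judged then, once.
The state is a dict: "time_s": time; "q": joint angles; "dq": joint speeds; "joint_efforts": joint torques, N m; "ee_pos": TCP position; "ee_rot": TCP orientation; "ft_force": force on the tool from outside, world axes, zero at the start; "torque": the same for the moment, N m; "finger_gap": opening from 0.0 (shut) to 1.0 (fully open); "finger_force": force on a finger pad.
Only numpy, scipy, OpenCV 4.12 (cv2) and the standard library are available. Lean on these libraries where they do the work, as an engineer would, in place of code of your own. Each camera call takes 0.05 s, during which the arm holds its last target. There are 200 camera calls.

## Working session

There is one attempt and no reset: what is moved stays moved. The work goes in short steps, Python scripts to look and compute and a shell command to move; the robot and the scene stay as the last step left them, time stands still between calls to the robot, and variables do not carry over. Pictures are saved under pics/ and viewed, at most 10 in all, crops included, and the job is handed in when it is done.

```bash
mkdir -p pics; python3 - <<'E'
from station import ctrl
import cv2,json
s=ctrl.state();print(s)
for n in("top","side"):
    cv2.imwrite(f"pics/{n}0.png",ctrl.grab_frame(n)[:,:,::-1]);print(n,ctrl.calibration(n))
E
```

```text
{'time_s': 0.0, 'q': array([ 1.16451615e+00,  3.07572164e-01,  1.50766946e+00, -6.72354834e-06,
        1.32839982e+00, -7.34769849e-02]), 'dq': array([ 0.00018788,  0.00057121, -0.00095884,  0.00225501, -0.00072078,
       -0.00132146]), 'joint_efforts': array([ 5.86197784e-04, -4.57557678e+01, -2.51917005e+01, -1.73834710e-04,
        1.32202930e-02,  1.45697948e-05]), 'ee_pos': array([187.58592277, 542.80408794, 230.38300389]), 'ee_rot': array([-2.40210555e-04,  1.65633841e-01,  9.86186788e-01, -9.95835373e-04]), 'ft_force': array([0.53732796, 0.19067243, 0.5748404 ]), 'torque': array([-0.01873424,  0.021597  , -0.03144605]), 'finger_force': 0.0, 'finger_gap': 0.9990415432660968}
top {'intrinsics': array([[432.03720975,   0.        , 279.9828805 ],
       [  0.        , 432.03720975, 210.44512105],
       [  0.        ,   0.        ,   1.        ]]), 'R': array([[-0.0287436 , -0.99910746,  0.03095294],
       [-0.9960335 ,  0.02601903, -0.08508981],
       [ 0.0842085 , -0.03327595, -0.99589238]]), 't': array([-148.94752627,  542.38250834,  994.82512291])}
side {'intrinsics': array([[446.11555836,   0.        , 274.05989185],
       [  0.        , 446.11555836, 209.58759701],
       [  0.        ,   0.        ,   1.        ]]), 'R': array([[-0.99855182, -0.05106942,  0.01691674],
       [-0.04140504,  0.52876649, -0.84775681],
       [ 0.03434944, -0.84722955, -0.53011528]]), 't': array([552.19028329, 155.69566909, 924.1144227 ])}
```

View pics/top0.png

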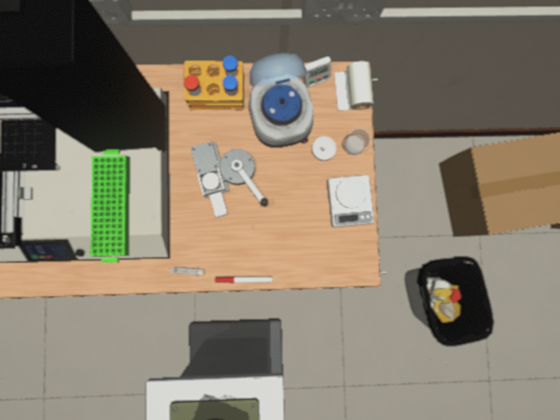

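View pics/side0.png

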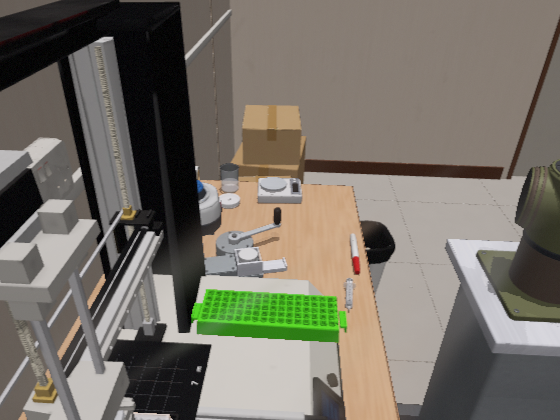

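The top view shows the dispenser with its magazine at about (210,181), the drive cover and pivot at (237,166), the knob at (264,202) and the pan at (351,192). I'll zoom in on these.

```bash
python3 - <<'E'
import cv2,numpy as np
t=cv2.imread("pics/top0.png")[130:250,180:380]; s=cv2.imread("pics/side0.png")[170:290,195:310]
cv2.imwrite("pics/z1.png",cv2.resize(t,None,fx=4,fy=4,interpolation=cv2.INTER_CUBIC))
cv2.imwrite("pics/z2.png",cv2.resize(s,None,fx=5,fy=5,interpolation=cv2.INTER_CUBIC))
E
```

```text
(no output)
```

View pics/z1.png

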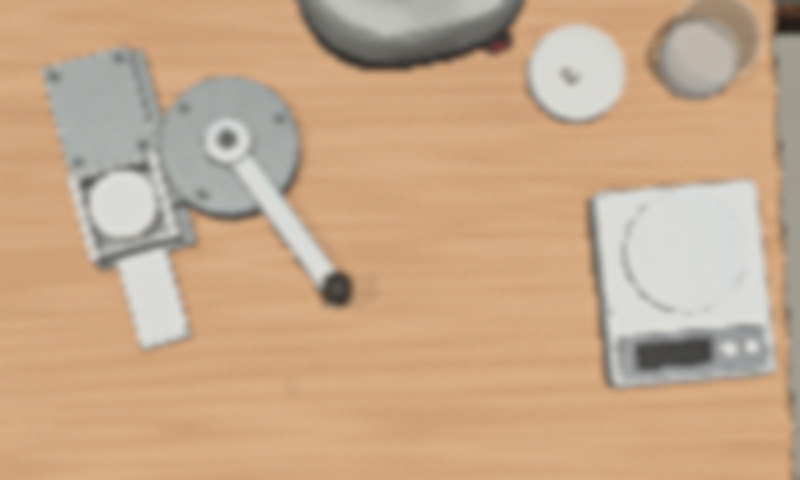

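View pics/z2.png

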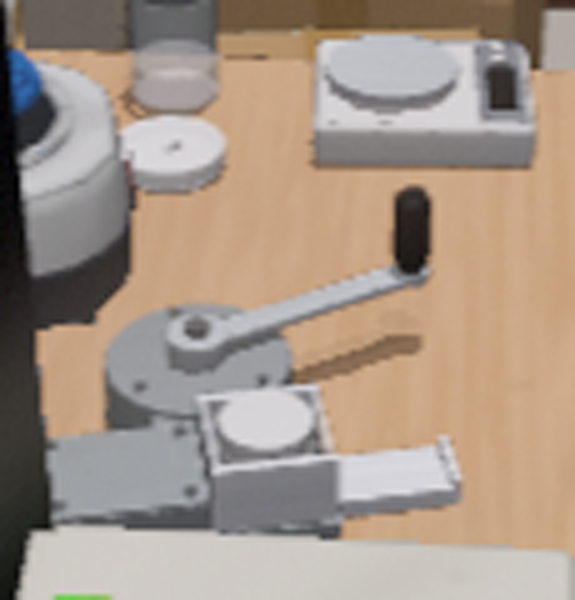

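The zooms give these positions. Top crop (4x): knob top (337,285), hub (228,139), upper dish (122,204), pan (687,251), tongue end (165,340). Side crop (5x): knob top (412,195), hub (197,328), dish (266,420), pan (393,71).

```bash
cat > h.py <<'E'
from station import ctrl
import numpy as np
from scipy.spatial.transform import Rotation as Ro
def back(n,u,v,z):
    c=ctrl.calibration(n);K,R,t=c["intrinsics"],c["R"],c["t"]
    d=R.T@np.linalg.solve(K,[u,v,1]);o=-R.T@t
    return o+d*(z-o[2])/d[2]
def st():
    s=ctrl.state();q=s["ee_rot"];return s,s["ee_pos"],Ro.from_quat([q[1],q[2],q[3],q[0]])
def rows(p,yaw=None):  # total shift (tool axes) and turn, scaled, tool down with tool y at world yaw deg
    s,x,R=st();print("shift",np.round(R.inv().apply(np.array(p)-x)/500,3))
    if yaw is not None:
        y=np.array([np.cos(np.radians(yaw)),np.sin(np.radians(yaw)),0]);z=np.array([0,0,-1.]);T=Ro.from_matrix(np.c_[np.cross(y,z),y,z])
        print("turn",np.round((R.inv()*T).as_rotvec()/np.pi,3))
E
python3 - <<'E'
from h import *
T=lambda u,v,z:back("top",180+(u+.5)/4-.5,130+(v+.5)/4-.5,z)
S=lambda u,v,z:back("side",195+(u+.5)/5-.5,170+(v+.5)/5-.5,z)
for n,a,b,z in [("knob",(337,285),(412,195),83),("hub",(228,139),(197,328),50),("dish",(122,204),(266,420),46),("pan",(687,251),(393,71),36),("tongue",(165,340),(449,470),15)]:
    print(n,T(*a,z).round(1),S(*b,z).round(1))
k=T(337,285,83);d=T(122,204,46)
for z in(42,46,50,55):
    h=T(228,139,z);print(z,np.hypot(*(k-h)[:2]),np.degrees(np.arctan2(*(k-h)[1::-1])))
e=T(165,340,15);print(np.degrees(np.arctan2(*(d-e)[1::-1])),np.hypot(*(d-e)[:2]))
for c in[(45,68),(128,46)]:print(T(*c,28))
print([T(*c,10).round(1) for c in[(120,258),(141,348),(168,247),(189,336)]])
_,x,R=st();print(x,R.as_matrix().round(3))
E
```

```text
knob [ 555.6 -126.6   83. ] [ 554.  -122.2   83. ]
hub [645.8 -65.5  50. ] [644.  -58.6  50. ]
dish [609.9  -3.3  46. ] [608.2  -1.1  46. ]
pan [ 575.5 -333.    36. ] [ 572.4 -322.9   36. ]
tongue [532.7 -23.5  15. ] [531.9 -12.4  15. ]
42 110.52081717907987 -146.14828256100878
46 109.72781423005075 -146.03361178651753
50 108.93525719729621 -145.91727196892788
55 107.94520293885509 -145.76944558415974
14.686872411917959 79.7781884501029
[695.1512682  43.1854432  28.       ]
[707.38496297  -5.97117055  28.        ]
[array([583.,   3.,  10.]), array([528.7,  -8.7,  10. ]), array([588.9, -25.7,  10. ]), array([535.1, -37.3,  10. ])]
[187.6394161  542.84713307 230.47468985] [[-0.945  0.327 -0.001]
 [ 0.327  0.945 -0.002]
 [ 0.    -0.002 -1.   ]]
```

```bash
python3 -m pendant '[[-0.003,-0.065,-0.067,0,0,0],[-0.003,-0.065,-0.067,0,0,0],[-0.003,-0.065,-0.067,0,0,0],[-0.103,-0.028,0,0,0,0],[-0.103,-0.028,0,0,0,0],[-0.103,-0.028,0,0,0,0],[-0.103,-0.028,0,0,0,0],[-0.103,-0.028,0,0,0,0]]' 1 && python3 -m pendant '[[-0.07,-0.081,0.01,0,0,0],[-0.07,-0.081,0.01,0,0,0],[-0.07,-0.081,0.01,0,0,0],[-0.07,-0.081,0.01,0,0,0],[-0.07,-0.081,0.01,0,0,0],[-0.07,-0.081,0.01,0,0,0]]' 1; python3 -c "
from h import *
print(st()[0]['q']);rows([525,-95,200],-56)"
```

```text
time_s: 1.1
ee_pos: [381.8, 298.3, 331.5]
ee_rot: [-0.0, 0.166, 0.986, -0.0]
ft_force: [0.5, 0.5, -0.3]
finger_gap: -0.0
finger_force: 0.0
time_s: 1.85
ee_pos: [500.0, -0.4, 301.3]
ee_rot: [-0.0, 0.166, 0.986, 0.0]
ft_force: [0.4, 0.2, -0.5]
finger_gap: 0.0
finger_force: 0.0
[-8.54597552e-02  1.52191516e-01  1.53963406e+00  2.40144265e-04
  1.45029515e+00 -1.32330911e+00]
shift [-0.109 -0.162  0.203]
turn [-0.    -0.     0.705]
```

```bash
python3 -m pendant '[[0,0,0,0,0,0.059],[0,0,0,0,0,0.059],[0,0,0,0,0,0.059],[0,0,0,0,0,0.059],[0,0,0,0,0,0.059],[0,0,0,0,0,0.059]]' 1 && python3 -m pendant '[[0,0,0,0,0,0.059],[0,0,0,0,0,0.059],[0,0,0,0,0,0.059],[0,0,0,0,0,0.059],[0,0,0,0,0,0.059],[0,0,0,0,0,0.056]]' 1; python3 -c "
from h import *
print(st()[0]['q']);rows([533,-93.5,100],-56);rows([533,-93.5,52])"
```

```text
time_s: 2.6
ee_pos: [499.4, 1.3, 301.3]
ee_rot: [-0.0, 0.664, 0.748, -0.0]
ft_force: [-0.3, -0.3, 0.8]
finger_gap: -0.001
finger_force: 0.0
time_s: 3.35
ee_pos: [499.4, 1.3, 301.3]
ee_rot: [-0.0, 0.957, 0.29, -0.001]
ft_force: [-0.1, -1.1, -0.1]
finger_gap: 0.001
finger_force: 0.0
[-8.19487062e-02  1.51789863e-01  1.54022659e+00 -1.21172959e-05
  1.45078558e+00  9.00721726e-01]
shift [-0.049  0.195  0.402]
turn [-0.     0.    -0.002]
shift [-0.049  0.195  0.498]
```

```bash
python3 -m pendant '[[-0.012,0.05,0.1,0,0,0],[-0.012,0.05,0.1,0,0,0],[-0.012,0.05,0.1,0,0,0],[-0.013,0.045,0.1,0,0,0],[0,0,0,0,0,0]]' 1;  python3 - <<'E'
from h import *
import cv2
a=ctrl.grab_frame("top")[:,:,::-1];b=ctrl.grab_frame("side")[:,:,::-1]
a=cv2.resize(a[130:250,190:310],None,fx=3.3,fy=4,interpolation=2);b=cv2.resize(b[160:280,220:340],None,fx=3.3,fy=4,interpolation=2)
cv2.imwrite("pics/c.png",np.hstack([a,b]))
s,x,R=st();print(x)
for n in("top","side"):
    c=ctrl.calibration(n);p=c["intrinsics"]@(c["R"]@x+c["t"]);print(n,p[:2]/p[2])
rows([533,-93.5,52],-56)
E
```

```text
time_s: 3.98
ee_pos: [531.0, -93.6, 97.7]
ee_rot: [-0.002, 0.957, 0.292, -0.004]
ft_force: [-0.2, -0.2, 0.5]
finger_gap: -0.003
finger_force: 0.0
[533.87566937 -93.00647014 101.81886224]
top [248.67809988 210.23438367]
side [285.84838197 208.70861811]
shift [-0.002 -0.     0.1  ]
turn [-0.  0. -0.]
```

View pics/c.png

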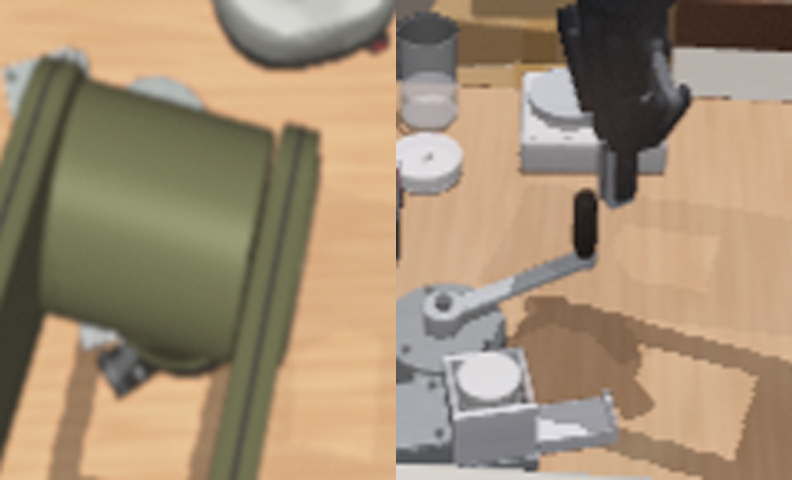

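The fingertips appear in the side view at about (287,210), against a predicted (286,209), so the calibration is good. I'll lower the tool behind the knob and close the gap.

```bash
python3 -m pendant '[[0,0,0.05,0,0,0],[0,0,0.05,0,0,0],[0,0.015,0,0,0,0],[0,0.014,0,0,0,0],[0,0,0,0,0,0]]' 1;  python3 -m pendant '[[-0.0033,0.02,0,0,0,-0.0286],[-0.0033,0.02,0,0,0,-0.0286],[0,0,0,0,0,0]]' 1
```

```text
time_s: 4.7
ee_pos: [543.9, -105.8, 53.5]
ee_rot: [0.001, 0.956, 0.292, 0.001]
ft_force: [0.7, 0.0, 1.3]
finger_gap: 0.003
finger_force: 0.0
time_s: 5.08
ee_pos: [551.7, -123.1, 52.7]
ee_rot: [-0.0, 0.926, 0.376, 0.0]
ft_force: [-0.5, 2.8, 1.0]
finger_gap: -0.002
finger_force: 1.5
```

```bash
python3 -m pendant '[[-0.0033,0.02,0,0,0,-0.0286],[-0.0033,0.02,0,0,0,-0.0286],[-0.0033,0.02,0,0,0,-0.0286],[-0.0033,0.02,0,0,0,-0.0286],[-0.0033,0.02,0,0,0,-0.0286],[-0.0033,0.02,0,0,0,-0.0286],[-0.0033,0.02,0,0,0,-0.0286],[0,0,0,0,0,0]]' 1;  python3 - <<'E'
from h import *
import cv2
s,x,R=st();print(x,R.as_matrix()[:,1],s["ft_force"])
a=ctrl.grab_frame("top")[:,:,::-1];b=ctrl.grab_frame("side")[:,:,::-1]
a=cv2.resize(a[130:250,190:310],None,fx=3.3,fy=4,interpolation=2);b=cv2.resize(b[170:290,200:320],None,fx=3.3,fy=4,interpolation=2)
cv2.imwrite("pics/d.png",np.hstack([a,b]))
E
```

```text
time_s: 6.08
ee_pos: [604.3, -167.3, 52.0]
ee_rot: [-0.001, 0.765, 0.644, -0.001]
ft_force: [-3.7, 1.7, 2.8]
finger_gap: -0.002
finger_force: 2.1
[ 604.25477467 -167.27646019   51.96435025] [ 0.98553942 -0.16943443 -0.00200443] [-3.73030967  1.69266625  2.81123592]
```

View pics/d.png

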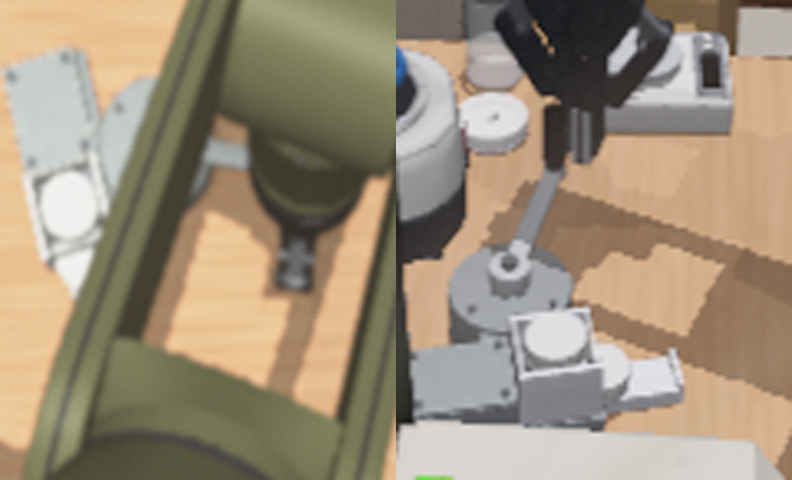

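The dish is already partly out onto the tongue (side crop about (612,370)), and the lever is at about 0.81 rad. Before going further I'll check clearance to the appliance near the stop.

```bash
python3 - <<'E'
from h import *
for z in(0,60,120): print(z,back("top",276,147,z).round(),back("top",295,145,z).round(),back("side",221,200,z).round())
P=np.array([645,-65]);a=np.radians(-68.8);r=np.array([np.cos(a),np.sin(a)]);t=np.array([-r[1],r[0]])
print(P+110*r-23.5*t,t, P+110*r)
E
```

```text
0 [ 696. -159.    0.] [ 700. -206.    0.] [ 710. -287.    0.]
60 [ 682. -158.   60.] [ 686. -202.   60.] [ 692. -188.   60.]
120 [ 668. -156.  120.] [ 672. -197.  120.] [674. -88. 120.]
[ 662.86909338 -176.05379553] [0.9323238  0.36162457] [ 684.77870271 -167.55561813]
```

```bash
python3 - <<'E'
from h import *
import cv2
def proj(n,x):
    c=ctrl.calibration(n);p=c["intrinsics"]@(c["R"]@np.array(x,float)+c["t"]);return p[:2]/p[2]
P=np.array([645,-65]);a=np.radians(-68.8);r=np.array([np.cos(a),np.sin(a)]);t=np.array([-r[1],r[0]]);K=P+110*r;T=K-23.5*t
im=[]
for n,(u0,v0) in(("top",(230,60)),("side",(180,150))):
    A=cv2.imread(f"pics/{n}0.png")[v0:v0+100,u0:u0+100];A=cv2.resize(A,None,fx=4,fy=4,interpolation=2)
    def ring(c,z,R,col):
        pts=np.array([(proj(n,[c[0]+R*np.cos(b),c[1]+R*np.sin(b),z])-[u0,v0])*4+2 for b in np.linspace(0,6.28,30)],int);cv2.polylines(A,[pts],True,col,1)
    ring(K,42,9,(0,0,255));ring(K,83,9,(0,255,0));ring(T,52,11,(255,0,0))
    c=np.array([[38,42],[38,-42],[-38,-42],[-38,42]]);x=np.array([t[1],-t[0]])
    cv2.polylines(A,[np.array([(proj(n,[*(T+i*x+j*t),125])-[u0,v0])*4+2 for i,j in c],int)],True,(255,0,255),1)
    im.append(A)
cv2.imwrite("pics/e.png",np.hstack(im))
E
```

```text
(no output)
```

View pics/e.png

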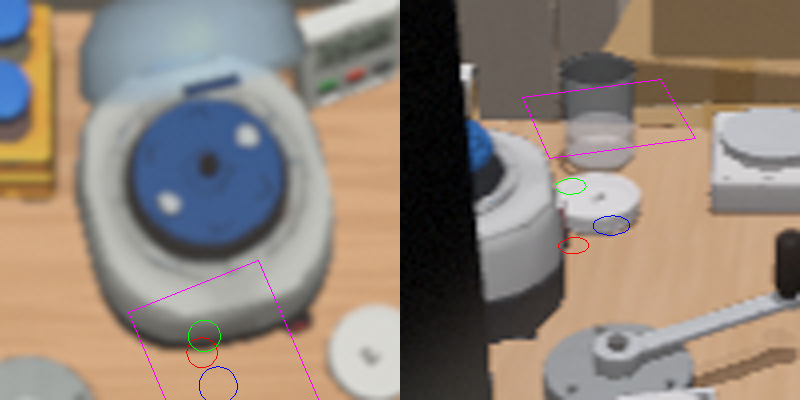

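At the stop, the knob just clears the centrifuge. The gripper body (z>125) passes above its rim (about 85 mm). I'll continue, raising the tool slightly as it goes.

```bash
python3 -m pendant '[[-0.0033,0.02,-0.003,0,0,-0.0286],[-0.0033,0.02,-0.003,0,0,-0.0286],[-0.0033,0.02,-0.003,0,0,-0.0286],[-0.0033,0.02,-0.003,0,0,-0.0286],[-0.0033,0.02,-0.003,0,0,-0.0286],[0,0,0,0,0,0]]' 1; python3 -m pendant '[[-0.0017,0.01,0,0,0,-0.0143],[0,0,0,0,0,0]]' 1; python3 -m pendant '[[-0.0009,0.005,0,0,0,-0.0072],[0,0,0,0,0,0]]' 1
```

```text
time_s: 6.92
ee_pos: [652.8, -175.4, 57.7]
ee_rot: [-0.002, 0.602, 0.799, -0.001]
ft_force: [-4.3, -0.8, -2.8]
finger_gap: 0.006
finger_force: 2.5
time_s: 7.18
ee_pos: [657.8, -175.0, 58.0]
ee_rot: [-0.002, 0.584, 0.812, -0.001]
ft_force: [-4.8, -1.3, -4.3]
finger_gap: 0.002
finger_force: 2.5
time_s: 7.42
ee_pos: [660.1, -174.8, 58.0]
ee_rot: [-0.002, 0.575, 0.818, -0.001]
ft_force: [-4.9, -2.2, -3.1]
finger_gap: -0.001
finger_force: 2.6
```

Still just spring force, so I'll continue in small steps until the stop.

```bash
python3 -m pendant '[[-0.0009,0.005,0,0,0,-0.0072],[0,0,0,0,0,0]]' 1; python3 -m pendant '[[-0.0009,0.005,0,0,0,-0.0072],[0,0,0,0,0,0]]' 1;python3 -c "
from h import *
s,x,R=st();print(s['ft_force']@R.as_matrix())"
```

```text
time_s: 7.68
ee_pos: [662.7, -174.4, 58.0]
ee_rot: [-0.002, 0.565, 0.825, -0.001]
ft_force: [-5.6, -2.6, -3.8]
finger_gap: -0.001
finger_force: 2.6
time_s: 7.92
ee_pos: [664.6, -174.1, 58.0]
ee_rot: [-0.002, 0.556, 0.831, -0.002]
ft_force: [-6.8, -2.1, -2.8]
finger_gap: -0.002
finger_force: 3.3
[ 0.66831862 -7.11620337  2.82539919]
```

```bash
python3 -m pendant '[[-0.0006,0.004,0,0,0,-0.005],[0,0,0,0,0,0],[0,0,0,0,0,0]]' 1; python3 -m pendant '[[0,0.004,0,0,0,0],[0,0,0,0,0,0],[0,0,0,0,0,0]]' 1;python3 -c "
from h import *
s,x,R=st();print(s['ft_force']@R.as_matrix())"
```

```text
time_s: 8.3
ee_pos: [664.9, -174.2, 58.0]
ee_rot: [-0.003, 0.55, 0.835, -0.003]
ft_force: [-10.1, -3.3, -0.8]
finger_gap: 0.002
finger_force: 5.2
time_s: 8.68
ee_pos: [665.1, -174.1, 57.9]
ee_rot: [-0.004, 0.55, 0.835, -0.004]
ft_force: [-12.8, -5.5, 1.5]
finger_gap: -0.004
finger_force: 7.1
[ 1.08639624e-02 -1.39256295e+01 -1.30099422e+00]
```

Firmly at the stop: 14 N with no further motion. I'll lift off and let the lever spring home, then look.

```bash
python3 -m pendant '[[0,-0.004,-0.02,0,0,0],[0,0,-0.12,0,0,0],[0,0,-0.12,0,0,0],[0,0,-0.12,0,0,0],[0,0,-0.05,0,0,0]]' 1;python3 -c "
from h import *
rows([480,-150,280],-76)"
```

```text
time_s: 9.3
ee_pos: [672.7, -174.0, 280.8]
ee_rot: [0.006, 0.55, 0.835, 0.002]
ft_force: [0.5, -0.3, -0.0]
finger_gap: -0.005
finger_force: 0.0
shift [ 0.197 -0.335 -0.003]
turn [ 0.005 -0.001  0.552]
```

```bash
python3 -m pendant '[[0.049,-0.084,0,0,0,0],[0.049,-0.084,0,0,0,0],[0.049,-0.084,0,0,0,0],[0.049,-0.084,0,0,0,0]]' -1; python3 -m pendant '[[0,0,0,0.005,0,0.055],[0,0,0,0,0,0.055],[0,0,0,0,0,0.055],[0,0,0,0,0,0.055],[0,0,0,0,0,0.055],[0,0,0,0,0,0.055],[0,0,0,0,0,0.055],[0,0,0,0,0,0.055],[0,0,0,0,0,0.055],[0,0,0,0,0,0.055]]' -1; python3 - <<'E'
from h import *
import cv2
a=ctrl.grab_frame("top")[:,:,::-1];b=ctrl.grab_frame("side")[:,:,::-1]
cv2.imwrite("pics/f_top.png",a);cv2.imwrite("pics/f_side.png",b)
a=cv2.resize(a[130:230,180:280],None,fx=4,fy=4,interpolation=2);b=cv2.resize(b[190:290,220:320],None,fx=4,fy=4,interpolation=2)
cv2.imwrite("pics/f.png",np.hstack([a,b]))
rows([560,-15,200],-76)
E
```

```text
time_s: 9.8
ee_pos: [476.2, -150.3, 275.2]
ee_rot: [0.003, 0.55, 0.835, 0.0]
ft_force: [0.5, -0.7, 1.6]
finger_gap: 0.847
finger_force: 0.0
time_s: 11.05
ee_pos: [477.8, -150.5, 275.3]
ee_rot: [0.003, 0.993, 0.122, -0.005]
ft_force: [-0.4, 0.2, -0.7]
finger_gap: 0.999
finger_force: 0.0
shift [ 0.229 -0.222  0.147]
turn [0.001 0.004 0.002]
```

View pics/f.png

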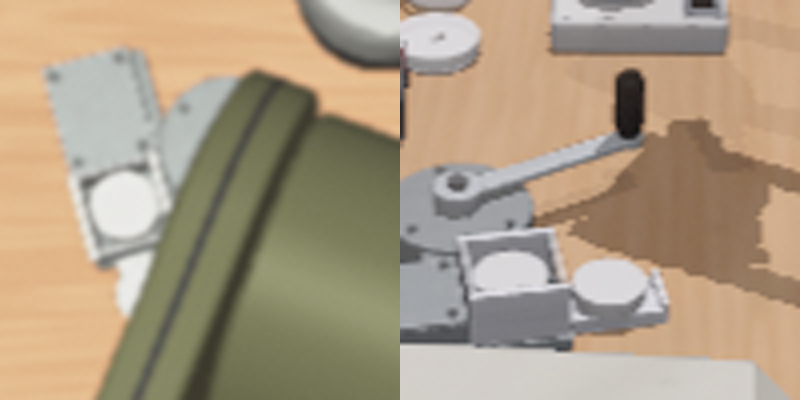

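The lever is home, the dish lies on the tongue (side crop (608,283)), and the other two are still in the magazine.

```bash
python3 - <<'E'
from h import *
print(back("side",271.6,260.4,22).round(1))
# left & bottom visible part of the dish in top view
print(back("top",180+117.5/4-.5,130+290.5/4-.5,18).round(1))
p=[559.7,-14.5]
rows([*p,120],-76);rows([*p,4])
E
```

```text
[559.2 -12.4  22. ]
[562.9   4.   18. ]
shift [ 0.23  -0.224  0.307]
turn [0.001 0.004 0.002]
shift [ 0.233 -0.225  0.539]
```

```bash
python3 -m pendant '[[0.046,-0.045,0.06,0.001,0.004,0.002],[0.046,-0.045,0.06,0,0,0],[0.046,-0.045,0.06,0,0,0],[0.046,-0.045,0.06,0,0,0],[0.046,-0.045,0.06,0,0,0],[0,0,0,0,0,0],[0,0,0,0,0,0]]' -0.4; python3 -c "
from h import *
rows([559.7,-14.8,80],-76);rows([559.7,-14.8,4])"
```

```text
time_s: 12.02
ee_pos: [560.0, -13.1, 124.4]
ee_rot: [-0.0, 0.992, 0.124, -0.001]
ft_force: [-0.9, 0.2, -0.4]
finger_gap: 0.701
finger_force: 0.0
shift [-0.001  0.003  0.089]
turn [-0.     0.001  0.001]
shift [-0.001  0.003  0.241]
```

```bash
python3 -m pendant '[[0,0.003,0.05,0,0,0],[0,0,0.05,0,0,0],[0,0,0.05,0,0,0],[0,0,0.05,0,0,0],[0,0,0.02,0,0,0],[0,0,0.02,0,0,0],[0,0,0,0,0,0]]' -0.4; python3 -c "
from h import *
rows([559.7,-14.8,4],-76)
import cv2
b=ctrl.grab_frame('side')[:,:,::-1];a=ctrl.grab_frame('top')[:,:,::-1]
b=cv2.resize(b[190:290,220:320],None,fx=5,fy=5,interpolation=2);cv2.imwrite('pics/g.png',b)"
```

```text
time_s: 12.9
ee_pos: [559.5, -14.4, 4.0]
ee_rot: [-0.001, 0.992, 0.123, -0.002]
ft_force: [-0.7, -0.1, 1.0]
finger_gap: 0.701
finger_force: 0.0
shift [0.    0.001 0.   ]
turn [-0.001  0.001  0.   ]
```

View pics/g.png

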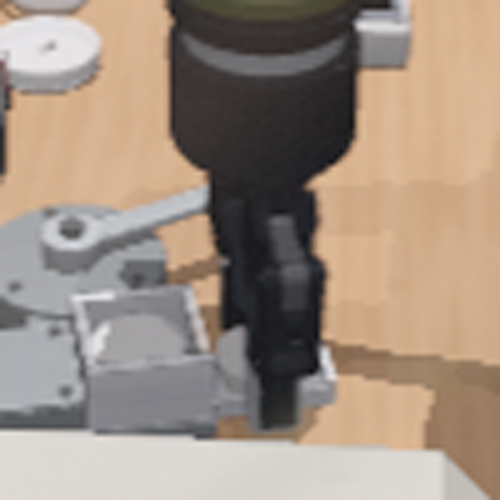

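The near finger at crop (279,400) is where it should be given the tool's tilt relative to the camera, straddling the dish. I'll close and lift a little.

```bash
python3 -m pendant '[[0,0,0,0,0,0],[0,0,0,0,0,0],[0,0,0,0,0,0],[0,0,0,0,0,0],[0,0,0,0,0,0],[0,0,0,0,0,0]]' 1; python3 -m pendant '[[0,0,-0.02,0,0,0],[0,0,-0.04,0,0,0],[0,0,-0.06,0,0,0],[0,0,0,0,0,0]]' 1
```

```text
time_s: 13.75
ee_pos: [560.0, -14.1, 4.9]
ee_rot: [-0.001, 0.992, 0.123, -0.001]
ft_force: [-1.3, -0.2, 6.0]
finger_gap: 0.443
finger_force: 59.5
time_s: 14.25
ee_pos: [561.8, -14.3, 66.5]
ee_rot: [-0.0, 0.992, 0.123, 0.001]
ft_force: [0.3, 0.5, -0.4]
finger_gap: 0.441
finger_force: 60.1
```

Gripped at 60 N. I'll refine the pan estimate from the balance's corners and get the transfer.

```bash
python3 - <<'E'
from h import *
T=lambda u,v,z:back("top",180+(u+.5)/4-.5,130+(v+.5)/4-.5,z)
C=np.array([T(*c,26) for c in[(592,197),(755,182),(773,372),(612,385)]])
print(C.round(1));ax=(C[0]+C[1]-C[2]-C[3]);ax/=np.linalg.norm(ax);m=C.mean(0);print(m,m+17*ax,np.linalg.norm(C[0]-C[1]),np.linalg.norm(C[1]-C[2]))
print(T(686,251,36), np.linalg.norm(T(622,251,36)-T(750,251,36)))
rows([575,-333,150],-76)
E
```

```text
[[ 610.6 -279.5   26. ]
 [ 617.3 -377.7   26. ]
 [ 503.3 -383.1   26. ]
 [ 498.2 -287.1   26. ]]
[ 557.3503949  -331.83579252   26.        ] [ 574.3222269  -330.85757035   26.        ] 98.4118243684065 114.08523670144604
[ 575.55298335 -332.38632107   36.        ] 75.86445852803563
shift [-0.129  0.625 -0.167]
turn [ 0.    -0.001  0.001]
```

```bash
python3 -m pendant '[[0,0,-0.08,0,0,0],[0,0,-0.087,0,0,0],[-0.009,0.045,0,0,0,0],[-0.018,0.09,0,0,0,0],[-0.018,0.09,0,0,0,0],[-0.018,0.09,0,0,0,0],[-0.018,0.09,0,0,0,0],[-0.018,0.09,0,0,0,0]]' 1; python3 -m pendant '[[-0.018,0.09,0,0,0,0],[-0.009,0.04,0,0,0,0],[0,0,0,0,0,0],[0,0,0,0,0,0]]' 1; python3 -c "
from h import *
rows([575,-332,75],-76)
import cv2
c=ctrl.calibration('side')
def pr(x):
    p=c['intrinsics']@(c['R']@np.array(x,float)+c['t']);return (p[:2]/p[2]).round(1)
print(pr(st()[1]),pr([575,-332,36]))"
```

```text
time_s: 15.25
ee_pos: [571.6, -267.5, 146.0]
ee_rot: [-0.001, 0.992, 0.123, -0.002]
ft_force: [1.1, 0.6, -0.5]
finger_gap: 0.439
finger_force: 60.3
time_s: 15.75
ee_pos: [574.5, -330.8, 146.4]
ee_rot: [-0.002, 0.992, 0.123, -0.002]
ft_force: [-0.3, -0.1, -0.2]
finger_gap: 0.442
finger_force: 60.3
shift [0.001 0.003 0.143]
turn [-0.001  0.001  0.001]
[273.2 144.6] [272.4 182.1]
```

```bash
python3 -m pendant '[[0.001,0.003,0.06,-0.001,0.001,0.001],[0,0,0.06,0,0,0],[0,0,0.06,0,0,0],[0,0,0.01,0,0,0],[0,0,0,0,0,0]]' 1; python3 -c "
from h import *
print(st()[1])
import cv2
b=ctrl.grab_frame('side')[:,:,::-1];cv2.imwrite('pics/h0.png',b)
b=cv2.resize(b[150:210,235:315],None,fx=8,fy=8,interpolation=2);cv2.imwrite('pics/h.png',b)"
```

```text
time_s: 16.38
ee_pos: [576.0, -332.9, 52.3]
ee_rot: [0.0, 0.993, 0.122, 0.0]
ft_force: [0.2, -0.7, -0.3]
finger_gap: 0.438
finger_force: 60.3
[ 576.03396416 -332.94899147   52.26713564]
```

View pics/h.png

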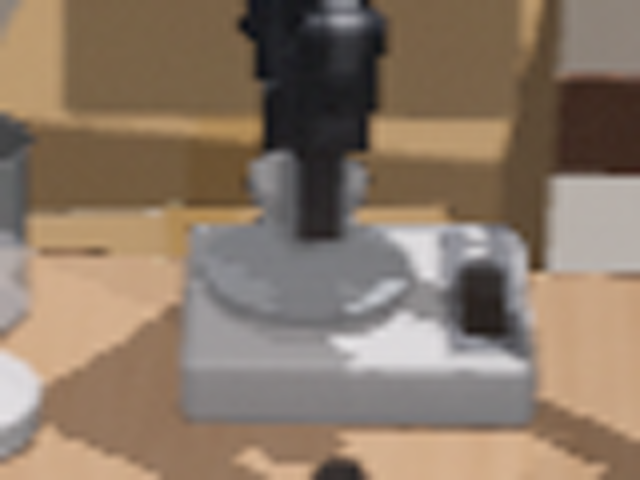

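The dish is held flat (crop u 250–367, centre 308) over the pan (205–410, centre 307), so it is well centred. I'll lower gently to contact.

```bash
python3 -m pendant '[[0,0.0,0.008,0,0,0],[0,0,0.008,0,0,0],[0,0,0,0,0,0],[0,0,0,0,0,0]]' 1;python3 -m pendant '[[0,0,0.002,0,0,0],[0,0,0,0,0,0],[0,0,0,0,0,0]]' 1;python3 -m pendant '[[0,0,0.002,0,0,0],[0,0,0,0,0,0],[0,0,0,0,0,0]]' 1
```

```text
time_s: 16.92
ee_pos: [575.7, -334.2, 43.9]
ee_rot: [0.001, 0.993, 0.121, 0.0]
ft_force: [0.2, -0.3, 0.0]
finger_gap: 0.441
finger_force: 60.3
time_s: 17.3
ee_pos: [575.7, -334.1, 42.9]
ee_rot: [0.001, 0.993, 0.121, 0.0]
ft_force: [-0.3, -0.7, -0.2]
finger_gap: 0.443
finger_force: 60.3
time_s: 17.68
ee_pos: [575.7, -334.1, 41.9]
ee_rot: [0.001, 0.993, 0.121, 0.0]
ft_force: [0.9, 0.2, 0.5]
finger_gap: 0.439
finger_force: 60.3
```

```bash
python3 -m pendant '[[0,-0.004,0.001,0,0,0],[0,0,0,0,0,0],[0,0,0,0,0,0]]' 1;for i in 1 2; do python3 -m pendant '[[0,0,0.001,0,0,0],[0,0,0,0,0,0],[0,0,0,0,0,0]]' 1; done
```

```text
time_s: 18.05
ee_pos: [575.2, -332.1, 41.4]
ee_rot: [0.001, 0.993, 0.121, 0.0]
ft_force: [-0.4, 0.2, -0.9]
finger_gap: 0.442
finger_force: 60.3
time_s: 18.42
ee_pos: [575.2, -332.2, 40.9]
ee_rot: [0.001, 0.993, 0.121, 0.0]
ft_force: [-0.4, -0.0, 0.1]
finger_gap: 0.444
finger_force: 60.3
time_s: 18.8
ee_pos: [575.2, -332.1, 40.4]
ee_rot: [0.001, 0.993, 0.121, 0.0]
ft_force: [-0.1, 0.7, -0.5]
finger_gap: 0.439
finger_force: 60.3
```

```bash
for i in 1 2 3 4; do python3 -m pendant '[[0,0,0.001,0,0,0],[0,0,0,0,0,0],[0,0,0,0,0,0]]' 1|grep -E 'pos|force:'; done
```

```text
ee_pos: [575.2, -332.1, 39.9]
ft_force: [-0.6, -0.1, -0.1]
finger_force: 60.3
ee_pos: [575.2, -332.2, 39.4]
ft_force: [0.5, 0.1, -0.7]
finger_force: 60.3
ee_pos: [575.2, -332.1, 38.9]
ft_force: [-0.1, -0.3, 0.3]
finger_force: 60.3
ee_pos: [575.2, -332.1, 38.4]
ft_force: [0.1, -0.2, -0.4]
finger_force: 60.3
```

```bash
python3 - <<'E'
from h import *
import cv2
c=ctrl.calibration('side')
def pr(x):
    p=c['intrinsics']@(c['R']@np.array(x,float)+c['t']);q=p[:2]/p[2];return ((q-[235,150])*8+3.5).round()
for z in(50,55,60,65,70,75): print(z,"far top edge",pr([576,-353,z]),"near",pr([576,-313,z]))
print("pan far/near",pr([575,-368,36]),pr([575,-296,36]))
b=ctrl.grab_frame('side')[:,:,::-1]; cv2.imwrite("pics/i0.png",b)
a=cv2.imread("pics/h0.png").astype(int).sum(2)//3; b=b.astype(int).sum(2)//3
for col in(268,269,278,279): print(col,"h",a[164:194,col],"\n   i",b[164:194,col])
E
```

```text
50 far top edge [304. 195.] near [297. 251.]
55 far top edge [304. 182.] near [298. 237.]
60 far top edge [304. 169.] near [298. 224.]
65 far top edge [305. 156.] near [298. 211.]
70 far top edge [305. 142.] near [298. 197.]
75 far top edge [305. 129.] near [299. 183.]
pan far/near [309. 211.] [297. 313.]
268 h [ 29  30  30  30  30 111 138 139 140 141 121 116 113 120 124 126 125 126
 123 126 127 135 137 133 139 114 121 139 149 157] 
   i [ 26  83  46  39  40  38  39  40  40  35 111 137 139 142 137 118 114 116
 122 126 127 135 138 139 139 116 122 140 150 156]
269 h [ 28  29  31  31  46 130 126 126 125 126 117 108 106 107 117 118 124 126
 125 126 126 125 133 125 132 112 117 139 141 155] 
   i [ 33  60  36  30  31  29  33  35  32  47 126 130 131 130 129 119 114 114
 116 122 128 126 132 138 134 113 117 140 142 150]
278 h [ 37  44  41  38  37  70  98 104 106 110 101  99  99 122 107 107 120 124
 124 125 124 133 139 130 160 116 121 140 215 218] 
   i [ 44  39  36  34  38  38  45  44  43  38  65  93 100 101 102  93  92  91
  95 108 107 121 131 130 131 110 120 140 205 193]
279 h [ 35  40  38  37  38  88 106 132 136 129 111 102 129 151 124 123 126 124
 125 125 125 126 139 137 179 122 122 147 215 218] 
   i [ 41  38  33  34  35  40  42  41  40  42  84 132 132 132 124 109 109 112
 119 124 122 126 137 137 151 115 121 146 209 218]
```

No contact yet because I had a sign wrong: the dish's underside is about 5 mm above the TCP, and the image confirms it (underside near z = 43). Contact should therefore come at a TCP height of about 31. Lowering on.

```bash
python3 -m pendant '[[0,0,0.004,0,0,0],[0,0,0.004,0,0,0],[0,0,0,0,0,0],[0,0,0,0,0,0]]' 1|grep -E 'pos|force:'; for i in 1 2 3 4; do python3 -m pendant '[[0,0,0.001,0,0,0],[0,0,0,0,0,0],[0,0,0,0,0,0]]' 1|grep -E 'pos|ft_force:'; done
```

```text
ee_pos: [575.3, -332.2, 35.0]
ft_force: [-1.2, 0.7, 5.2]
finger_force: 63.1
ee_pos: [575.3, -332.2, 35.0]
ft_force: [-2.4, 0.9, 8.1]
ee_pos: [575.3, -332.2, 35.0]
ft_force: [-2.2, 1.0, 11.4]
ee_pos: [575.3, -332.2, 35.0]
ft_force: [-3.6, 2.7, 13.7]
ee_pos: [575.3, -332.2, 34.9]
ft_force: [-4.1, 1.5, 16.8]
```

The contact at 35 mm is the fingertips, which hang about 4 mm below the dish, so releasing here would be a small drop. Only 20 s of 51 are used, so I'll set the dish back on the tongue, regrip higher and place it properly.

```bash
python3 -m pendant '[[0,0,-0.03,0,0,0],[0,0,-0.1,0,0,0],[0,0,-0.1,0,0,0],[0,0,0,0,0,0]]' 1|grep -E 'pos|gap|force:'; python3 -c "
from h import *
rows([560,-14.2,145],-76)"
```

```text
ee_pos: [578.5, -334.2, 152.9]
ft_force: [0.4, -0.6, -0.6]
finger_gap: 0.441
finger_force: 60.3
shift [ 0.118 -0.63   0.011]
turn [ 0.003 -0.002 -0.   ]
```

```bash
python3 -m pendant '[[0.008,-0.045,0,0,0,0],[0.018,-0.096,0,0,0,0],[0.018,-0.096,0,0,0,0],[0.018,-0.096,0,0,0,0],[0.018,-0.096,0,0,0,0],[0.018,-0.096,0,0,0,0],[0.018,-0.096,0,0,0,0],[0.002,-0.01,0,0,0,0],[0,0,0,0,0,0],[0,0,0,0,0,0]]' 1|grep -E 'pos|gap|force:'; python3 -c "
from h import *
rows([560,-14.2,25],-76)"
```

```text
ee_pos: [556.2, -12.3, 146.4]
ft_force: [0.7, -0.6, 0.3]
finger_gap: 0.446
finger_force: 60.3
shift [0.007 0.005 0.243]
turn [ 0.     0.    -0.001]
```

```bash
python3 -m pendant '[[0.006,0.004,0.06,0,0,0],[0.001,0.001,0.07,0,0,0],[0,0,0.07,0,0,0],[0,0,0.035,0,0,0],[0,0,0,0,0,0],[0,0,0,0,0,0]]' 1|grep -E 'pos|ft_force:'; python3 -c "
from h import *
rows([560,-14.2,7],-76)"
```

```text
ee_pos: [561.3, -14.2, 30.0]
ft_force: [0.3, -0.2, -0.5]
shift [-0.002 -0.001  0.046]
turn [ 0.001 -0.    -0.001]
```

```bash
python3 -m pendant '[[-0.002,0,0.02,0,0,0],[0,0,0.02,0,0,0],[0,0,0.006,0,0,0],[0,0,0,0,0,0],[0,0,0,0,0,0]]' 1|grep -E 'pos|ft_force:'; for i in 1 2 3; do python3 -m pendant '[[0,0,0.001,0,0,0],[0,0,0,0,0,0]]' 1|grep -E 'pos|ft_force:'; done
```

```text
ee_pos: [559.8, -13.5, 6.6]
ft_force: [0.2, 1.2, -0.5]
ee_pos: [559.7, -13.6, 6.2]
ft_force: [0.8, -0.4, 0.5]
ee_pos: [559.6, -13.6, 5.5]
ft_force: [0.3, -0.3, -0.7]
ee_pos: [559.6, -13.6, 5.0]
ft_force: [-0.1, -0.4, 0.1]
```

```bash
for i in 1 2; do python3 -m pendant '[[0,0,0.001,0,0,0],[0,0,0,0,0,0]]' 1|grep -E 'pos|ft_force:'; done
```

```text
ee_pos: [559.7, -13.6, 4.9]
ft_force: [-1.0, -0.6, 4.4]
ee_pos: [559.7, -13.6, 4.9]
ft_force: [-2.2, -0.4, 8.7]
```

Contact at 4.9 confirms the dish is on the tongue. I'll open, raise 6 mm and regrip.

```bash
python3 -m pendant '[[0,0,-0.001,0,0,0],[0,0,0,0,0,0],[0,0,0,0,0,0],[0,0,-0.006,0,0,0],[0,0,-0.006,0,0,0],[0,0,0,0,0,0]]' -0.4|grep -E 'pos|gap|force:'; python3 -c "
from h import *
rows([559.7,-14,10.5],-76)"
```

```text
ee_pos: [560.0, -13.6, 10.9]
ft_force: [-0.3, -0.4, -0.0]
finger_gap: 0.7
finger_force: 0.0
shift [-0.001  0.001  0.001]
turn [ 0. -0. -0.]
```

```bash
python3 -m pendant '[[0,0,0,0,0,0],[0,0,0,0,0,0],[0,0,0,0,0,0],[0,0,0,0,0,0],[0,0,0,0,0,0]]' 1|grep -E 'pos|gap|force:'; python3 -m pendant '[[0,0,-0.02,0,0,0],[0,0,-0.06,0,0,0],[0,0,-0.1,0,0,0],[0,0,-0.1,0,0,0],[0,0,0,0,0,0]]' 1; python3 -c "
from h import *
rows([575,-332,145],-76)"
```

```text
ee_pos: [559.7, -13.6, 11.1]
ft_force: [-0.9, -0.1, 5.7]
finger_gap: 0.436
finger_force: 59.5
time_s: 28.72
ee_pos: [563.0, -13.7, 155.5]
ee_rot: [0.002, 0.993, 0.121, 0.005]
ft_force: [0.6, -0.2, -0.1]
finger_gap: 0.437
finger_force: 60.1
shift [-0.13   0.624  0.023]
turn [ 0.001 -0.003 -0.   ]
```

```bash
python3 -m pendant '[[-0.009,0.044,0,0,0,0],[-0.02,0.096,0,0,0,0],[-0.02,0.096,0,0,0,0],[-0.02,0.096,0,0,0,0],[-0.02,0.096,0,0,0,0],[-0.02,0.096,0,0,0,0],[-0.02,0.096,0,0,0,0],[-0.001,0.004,0,0,0,0],[0,0,0,0,0,0],[0,0,0,0,0,0]]' 1|grep -E 'pos|gap|force:'; python3 -c "
from h import *
rows([575,-332,55],-76)"
```

```text
ee_pos: [571.1, -330.2, 150.3]
ft_force: [0.3, 0.8, 0.4]
finger_gap: 0.438
finger_force: 60.2
shift [0.007 0.005 0.191]
turn [-0.  0. -0.]
```

```bash
python3 -m pendant '[[0.007,0.004,0.06,0,0,0],[0,0,0.07,0,0,0],[0,0,0.06,0,0,0],[0,0,0,0,0,0],[0,0,0,0,0,0]]' 1|grep -E 'pos|gap|force:'; python3 -c "
from h import *
rows([575,-332,42],-76)"
```

```text
ee_pos: [576.3, -332.6, 57.0]
ft_force: [-0.6, -0.6, 0.8]
finger_gap: 0.434
finger_force: 60.2
shift [-0.002 -0.002  0.03 ]
turn [ 0.001 -0.    -0.   ]
```

```bash
python3 -m pendant '[[-0.001,-0.002,0.01,0,0,0],[0,0,0.01,0,0,0],[0,0,0.01,0,0,0],[0,0,0.004,0,0,0],[0,0,0,0,0,0],[0,0,0,0,0,0]]' 1|grep -E 'pos|ft_force:'; for i in 1 2 3 4; do python3 -m pendant '[[0,0,0.001,0,0,0],[0,0,0,0,0,0]]' 1|grep -E 'pos|ft_force:'; done
```

```text
ee_pos: [574.8, -332.4, 38.9]
ft_force: [-0.8, 0.2, 0.0]
ee_pos: [574.8, -332.3, 38.4]
ft_force: [-0.3, -0.0, -0.6]
ee_pos: [574.7, -332.2, 37.9]
ft_force: [0.9, 0.1, -0.0]
ee_pos: [574.7, -332.2, 37.3]
ft_force: [0.1, 0.6, -0.5]
ee_pos: [574.8, -332.3, 37.2]
ft_force: [-0.8, -0.0, 1.9]
```

Contact came at 37.2, as predicted, so the dish is resting on the pan. Releasing and rising.

```bash
python3 -m pendant '[[0,0,0,0,0,0],[0,0,0,0,0,0],[0,0,0,0,0,0],[0,0,-0.02,0,0,0],[0,0,-0.1,0,0,0],[0,0,-0.12,0,0,0],[0,0,-0.12,0,0,0]]' -0.4|grep -E 'pos|gap|force:';  python3 -c "
from h import *
rows([450,-150,220])"
```

```text
ee_pos: [574.5, -331.9, 219.2]
ft_force: [0.5, -0.7, -0.3]
finger_gap: 0.698
finger_force: 0.0
shift [-0.154 -0.413 -0.002]
```

```bash
python3 -m pendant '[[-0.03,-0.082,0,0,0,0],[-0.03,-0.082,0,0,0,0],[-0.03,-0.082,0,0,0,0],[-0.03,-0.082,0,0,0,0],[-0.03,-0.082,0,0,0,0],[0,0,0,0,0,0],[0,0,0,0,0,0]]' -0.4|grep -E 'time|pos'; python3 - <<'E'
from h import *
import cv2
for n,(u0,u1,v0,v1),z in(("side",(252,296,172,194),48),("top",(330,376,172,214),48)):
    b=ctrl.grab_frame(n)[:,:,::-1];cv2.imwrite(f"pics/j_{n}.png",b)
    d=np.abs(b.astype(int)-cv2.imread(f"pics/{n}0.png")).sum(2)[v0:v1,u0:u1]
    k,l,s,c=cv2.connectedComponentsWithStats((d>25).astype(np.uint8))
    for i in range(1,k):
        if s[i,4]>15: print(n,s[i]+[u0,v0,0,0,0],(c[i]+[u0,v0]).round(1),back(n,*(c[i]+[u0,v0]),42).round(1))
    def pr(x):
        C=ctrl.calibration(n);p=C["intrinsics"]@(C["R"]@np.array(x,float)+C["t"]);return (p[:2]/p[2]).round(1)
    print("expected",pr([575,-332,42]))
    if n=="side": print("\n".join("".join("%4d"%x for x in r[8:38]) for r in b[v0:v1,u0:u1].mean(2).astype(int)))
E
```

```text
time_s: 34.1
ee_pos: [453.3, -151.5, 217.6]
side [266 176  16  10 141] [273.3 180.5] [ 572.7 -330.4   42. ]
expected [272.5 180.2]
  79  79  79  80  80  79  79  78  82  89  89  91  90  91  90  91  90  90  90  90  91  91  89  90  92  92  90  91  91  91
  79  80  77  79  80  81  78  78  83  90  88  90  90  90  90  90  90  90  90  90  90  91  92  92  90  91  90  92  92  92
  78  81  80  80  79  79  81  80  82  92  89  90  91  90  90  91  90  90  91  90  90  89  91  91  91  92  91  92  92  92
  72  74  75  75  78  80  79  79  84  91  90  90  90  84  85  93  88  88  89  90  90  92  92  95  95  96  99  99 103 108
 128 128 128 128 130 140 144 145 141 179 212 212 212 212 212 211 211 198 166 144 145 145 144 145 144 144 144 145 144 142
 130 131 131 132 136 143 142 181 213 214 217 217 217 217 216 217 217 215 214 201 170 148 148 148 148 148 147 147 147 146
 214 213 213 210 201 196 202 212 217 217 217 217 217 217 217 217 216 216 217 215 209 188 162 170 177 177 177 178 179 181
 217 213 206 201 201 192 192 209 217 217 216 217 217 217 216 217 216 217 216 216 202 186 195 200 209 213 214 214 214 191
 
[... 1083 characters left out ...]
 212
 215 213 190 133 118 112 115 118 124 123 136 147 147 149 149 149 140 124 125 121 115 116 116 125 182 215 217 217 212 207
 217 217 215 212 190 138 134 126 121 118 118 116 116 116 114 115 115 114 121 121 127 138 144 186 214 217 217 217 212 206
 216 216 216 216 215 194 147 138 139 138 138 137 137 137 134 132 138 138 138 145 153 186 213 214 216 217 213 208 207 207
 216 216 216 216 216 215 213 212 212 193 154 154 154 153 153 186 212 213 213 212 213 215 216 217 217 213 207 206 206 206
 216 216 216 216 217 216 216 216 217 216 213 213 213 213 213 215 216 216 216 217 216 217 216 217 217 213 206 206 206 206
top [ 330  172   46   42 1810] [352.9 192.1] [ 575.4 -335.5   42. ]
expected [351.5 192.3]
```

The side view shows the dish flat at (273.3,180.5), against an expected pan centre of (272.5,180.2). Its gaps to the pan's edges match a centred dish. The gripper is clear, so I'm handing in.

```bash
python3 -c "
from station import ctrl
print(ctrl.hand_in())"
```

```text
the job is handed in; nothing more can be done
None
```

I handed the job in at about 34 s: one dish was fed, the lever sprang home, and the dish lies flat, close to the middle of the pan; I put it back on the tongue once to regrip it higher. I did not re-check the stack or the bystanders at the end.

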